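Set and lock the food processor's slicing disc

ROBOT

A 7-joint arm with a two-finger parallel gripper is mounted at the origin on the work surface. World frame = base frame: x ahead of the robot, y to its left, z up, the work surface at z = 0. Lengths are in m, angles in rad, forces in N, time in s.
With the tool pointing down it reaches from about 0.425 to 0.875 m from the base axis. Payload 8.4 kg.
Tool frame: the origin (TCP) lies between the finger pads; the fingertips stand 14 mm ahead of it and the grasp point (between the pads) lies 5 mm behind it; z points along the fingers, y is the line along which they close (so a half turn about z gives the same grasp; the last joint's range is limited). The gripper opens to 87 mm and grips with 3 to 60 N. Pads are 19 mm wide; open, the fingers measure 117 mm over their backs; the gripper's body (75 mm by 190 mm) begins 51 mm behind the grasp point.
Start: joints at [-1.203, 0.333, 0.04, 1.465, -0.013, 1.343, -0.059], TCP at [0.293, 0.58, 0.237] pointing down, gripper open.
Joint ranges: [-2.58, 2.58], [-0.38, 2.09], [-1.3, 1.39], [0.25, 2.4], [-1.5, 4.64], [0.08, 2.09], [-2.65, 2.65]. Speed limits (rad/s): [2.22, 2.22, 2.79, 2.79, 3.14, 3.14, 3.14].

INTERFACE

Orientations are given as a unit quaternion [x, y, z, w].
In Python, from station import arm gives the robot as it stands. The module is installed in compiled form; this text tells all that it offers.
- The arm moves only by the tool drive_tool, never from a script. Its argument "commands" is one flat list of numbers, 5 for each row, row after row: the finger opening in mm, from 0 to 87, then the shift along the tool's x, y, z in mm, then the turn about the tool's z in rad. A call has 1 to 12 rows; each row is the pose to reach, as a shift and turn from the pose commanded when the call began, along the tool's axes at that moment; what a row does not reach only later rows make up. A row lasts 1/12 s, in which the tool goes at most 41.7 mm and 7.16 degrees, less where a joint would pass 70% of its speed; a pose out of reach is approached as far as the arm can. A call with a gripper value outside its range is refused whole. The fingers move at their own pace and stop on an object; "newtons" is the grip in N (left out, the last holds). Time passes only in rows, so rows that repeat a pose let the fingers close. It gives the time, the measured TCP pose, the force, the opening and the grip force at its end, in the units of the state.
- arm.state(): the state, without advancing time (a new reading comes with each control period).
- arm.read_camera(name): name is "scene" or "top" or "wrist"; returns the picture (420x560x3 uint8, blue, green, red); there is no depth.
- arm.get_calibration(name): a dict with "fov_y" (degrees; the focal length in pixels is half the picture's height over the tangent of half this angle, whatever the lens; pixels are square), "cx", "cy" (the principal point, pixels), "distortion" ([k1, k2, p1, p2, k3] as OpenCV has them; the pictures are not rectified), "origin" and "orientation" of the camera in the world; the wrist camera has in their place "mount" (4x4, takes a point from camera to tool coordinates, whose origin is the TCP and whose axes are the flange's). Camera axes: x right, y up, looking along -z (the intrinsics and any distortion apply to the point x, -y, -z); pixel columns grow to the right and rows downward; lengths in m; the calibration is good to about 2 mm. A picture is of the moment at which its call begins: read the wrist's pose just before it. get_calibration takes no time and is no camera call.
- arm.close_job(): hands the job in; it is judged then, once.
The state is a dict: "clock": time; "qpos": joint angles; "qd": joint speeds; "joint_efforts": joint torques, N m; "ee_pos": TCP position; "tcp_rot": TCP orientation; "contact_force": force on the tool from outside, world axes, zero at the start; "wrist_torque": the same for the moment, N m; "width": opening from 0.0 (shut) to 1.0 (fully open); "grip_force": force on a finger pad.
Only numpy, scipy, OpenCV 4.12 (cv2) and the standard library are available. Lean on these libraries where they do the work, as an engineer would, in place of code of your own. Each camera call takes 0.05 s, during which the arm holds its last target. There are 200 camera calls.

TASK

The lid is off the food processor and its slicing disc is set too thin. Pull the black knob in the middle of the disc up to unlock it, turn it clockwise until its white pointer stands at the red dot, feel there for the nearest notch and press the knob fully home so that it locks. Keep off the blade and leave everything else on the counter where it stands.

Things in the scene. Friction and masses are not known exactly. Their poses are not given: they have to be found in the camera images.
- hub_grip (a point): Grip point of the black hub knob, on its vertical axis: 14 mm below the top of its bar (60 mm long, 14 mm thick, 37 mm high, to be pinched across its thickness), 23 mm above the upper face of its round skirt (60 mm across), and 36 mm above the steel disc when the knob is home. It rises and turns with the knob; x runs along the bar to the end with the white pointer line, z is up
- hub_lift (a joint): How far the knob is pulled up, m: 0 fully home (locked), 0.012 at its upper stop. Steel dogs under its skirt bar it from turning until it is more than 6 mm up; an orange band then shows below the skirt. It slides against about 4 N of friction and stays at the height where it is left, so it can be let go and regrasped while up; it must be pushed to go home
- hub_turn (a joint): Turning of the knob on the disc, rad: grows clockwise seen from above. 12 dots on the collar, 0.349 rad (20 degrees) apart, growing with the thickness: thinnest at 0, red dot at 3.1416; stop at 4.0. Unseen locking notches lie every 0.21 rad (12 degrees), 0.06 rad wide, not in line with the dots: feel for the nearest one. Between notches the knob stops about 5 mm up. Friction 0.08 N m when up
- red_dot (a point): Red dot, 8 mm across, on the top of the grey collar, 37.5 mm from the knob's axis: the setting wanted. The disc can stand at any angle in the bowl; a stiff motor gear holds it
- disc: Steel slicing disc, 187 mm across, level, 17 mm below the rim of the clear bowl (rim 234 mm across). The knob sits in a grey collar at its middle, 86 mm across, whose top is 9 mm above the disc. Origin on the knob's axis at the disc's upper face, z up
- blade: The slicing blade, a radial steel strip on the disc, from 46 to 92 mm from the knob's axis, 14 mm wide, standing up to 9 mm above the disc. Origin on the knob's axis at the disc's upper face; the blade lies along its x axis. Do not touch it
- processor: The food processor, fixed: white motor base 250 x 200 mm, 120 mm high, with a clear bowl on it whose rim is 248 mm above the counter, and a handle at the bowl's side (+y of this body) reaching 156 mm from the axis. Origin on the counter below the knob's axis
- pusher: Bystander: clear food pusher with a white cap, upright, 68 mm across, 131 mm high. Origin at the centre of its foot
- steel_cup: Bystander: small steel bowl, 80 mm across, 48 mm high. Origin at the centre of its foot
- spatula: Bystander: spatula with a red handle, 260 mm long, lying flat. Origin on the counter below its middle
- mortar: Bystander: granite mortar with its pestle, 204 mm across, 105 mm high, pestle to 150 mm. Origin at the centre of its foot
- mini_bowl: Bystander: clear small work bowl with a central post, 196 mm across, 75 mm high. Origin at the centre of its foot
- lid: Bystander: white processor lid lying flat, 224 mm across, with a feed tube 72 mm across up to 97 mm high. Origin at the centre of its underside
- jug: Bystander: clear measuring jug, 104 mm across, 142 mm high, handle to its +y. Origin at the centre of its foot

How it is judged:
By the outcome, as a careful person would: the job done as asked, in the order asked, and still so for the second after the job is handed in, with the robot touching nothing.
It also fails if it takes over 64 s, if anything falls off the work surface, if the arm or the gripper's body presses on something with over 40 N, if the wrist force passes 120 N, or if a joint passes its speed limit or range.

## Working session

There is one attempt and no reset: what is moved stays moved. The work goes in short steps, Python scripts to look and compute and a tool call to move; the robot and the scene stay as the last step left them, time stands still between calls to the robot, and variables do not carry over. Pictures are saved under pics/ and viewed, at most 10 in all, crops included, and the job is handed in when it is done.

Besides the shell and the picture viewer there is one more tool, called after "Request:" as name(argument=value, ...) on one line, values as JSON. drive_tool: Moves the arm, as the interface text tells. Its arguments: {"type":"object","properties":{"commands":{"type":"array"},"newtons":{"type":"number"}},"required":["commands"]}

```bash
mkdir -p pics; cat > h.py <<'E'
import cv2,numpy as np
from scipy.spatial.transform import Rotation as R
from station import arm
def cam(name,save=None):
    s=arm.state(); im=arm.read_camera(name); c=arm.get_calibration(name)
    if "mount" in c:
        T=np.eye(4);T[:3,:3]=R.from_quat(s["tcp_rot"]).as_matrix();T[:3,3]=s["ee_pos"];T=T@np.array(c["mount"])
        o,M=T[:3,3],T[:3,:3]
    else: o,M=np.array(c["origin"]),np.array(c["orientation"]);M=R.from_quat(M).as_matrix() if M.size==4 else M.reshape(3,3)
    f=im.shape[0]/2/np.tan(np.radians(c["fov_y"])/2)
    K=np.array([[f,0,c["cx"]],[0,f,c["cy"]],[0,0,1]])
    if save: cv2.imwrite("pics/"+save,im)
    return im,(o,M,K,np.array(c["distortion"],float))
def ray(px,C):
    o,M,K,d=C
    u=cv2.undistortPoints(np.array(px,float).reshape(-1,1,2),K,d).reshape(-1,2)
    return np.c_[u[:,0],-u[:,1],-np.ones(len(u))]@M.T
def plane(px,C,z):
    r=ray(px,C);return C[0]+r*((z-C[0][2])/r[:,2])[:,None]
def proj(P,C):
    o,M,K,d=C
    p=(np.array(P,float).reshape(-1,3)-o)@M*[1,-1,-1]
    return cv2.projectPoints(p,np.zeros(3),np.zeros(3),K,d)[0].reshape(-1,2)
E
python3 - <<'E'
from h import *
s=arm.state();print(s)
t,C=cam("top","top.png");print(C[0],C[1])
w,C=cam("scene","scene.png");print(C[0])
cv2.imwrite("pics/both.png",cv2.resize(np.vstack([t]),(800,600)))
E
```

```text
{'clock': 0.0, 'qpos': array([-1.20323191,  0.33390341,  0.03988719,  1.46627428, -0.01339279,
        1.34331902, -0.05848727]), 'qd': array([-0.00056929, -0.00010067, -0.00150773,  0.00028482, -0.00047803,
        0.00082344, -0.00109996]), 'joint_efforts': array([ 4.68133712e-04, -6.56370449e+01,  1.33538157e+00, -4.03799844e+01,
       -5.98743791e-02,  4.50900185e-02,  1.38239834e-04]), 'ee_pos': array([0.29232964, 0.58004419, 0.23566283]), 'tcp_rot': array([ 2.31276845e-01,  9.72887635e-01, -8.08729708e-04, -1.29461149e-04]), 'contact_force': array([ 0.1128658 ,  0.40244088, -0.28877327]), 'wrist_torque': array([ 0.03029583, -0.05248529,  0.05028559]), 'grip_force': 0.0, 'width': 0.9998103104294654}
[ 0.25097709 -0.01133851  1.84575259] [[-0.00952738  0.98571274 -0.16816546]
 [-0.99981233 -0.01222728 -0.01502682]
 [-0.01686834  0.16799073  0.98564424]]
[1.69102281 0.42598312 1.13545785]
```

View pics/both.png

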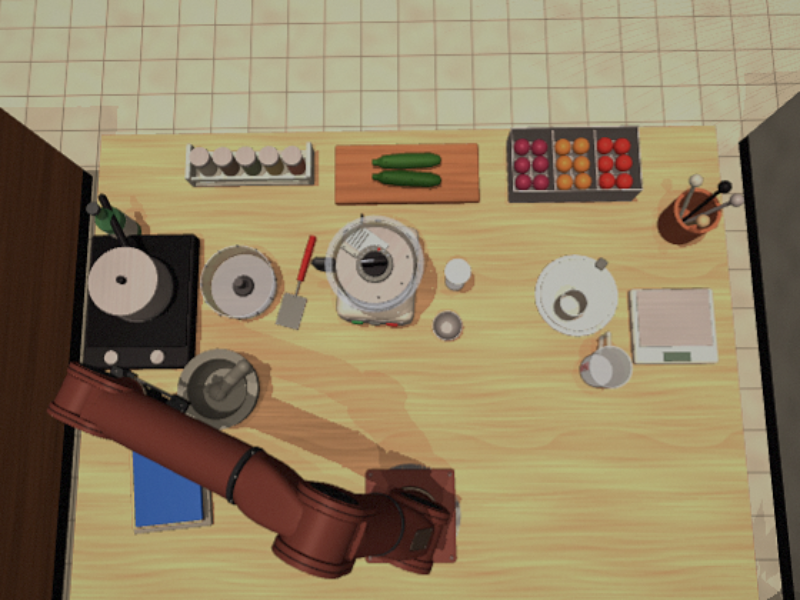

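View pics/scene.png

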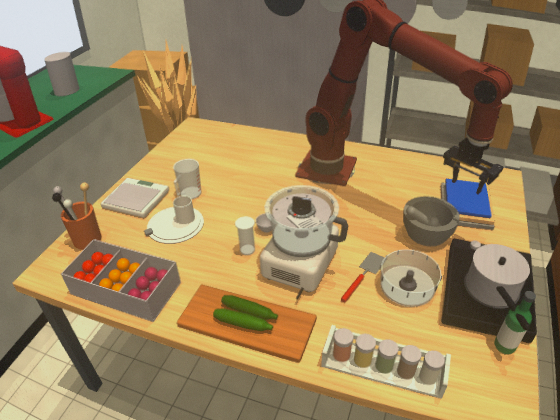

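The top view shows the processor with the black knob at about (262,185) in full-size pixels, the bowl handle to its left (+y), pusher at (320,192) and cup at (313,228). The arm stands at the left, over the mortar and blue book.

```bash
python3 - <<'E'
from h import *
t,C=cam("top")
print(plane([[262,184]],C,.281), arm.get_calibration("wrist"))
c=t[140:240,210:310];cv2.imwrite("pics/topc.png",cv2.resize(c,(600,600),interpolation=cv2.INTER_CUBIC))
s=arm.state();M=R.from_quat(s["tcp_rot"]).as_matrix();print(M)
K=plane([[262,184]],C,.281)[0]
print("tool-shift to knob",M.T@(np.array([K[0],K[1],.45])-s["ee_pos"])*1000)
E
```

```text
[[0.59878243 0.07416894 0.281     ]] {'fov_y': 64.74609933117434, 'cx': 286.4080113638424, 'cy': 209.5701725993121, 'distortion': array([-0.00305011,  0.        ,  0.        ,  0.        ,  0.        ]), 'mount': array([[ 7.12584791e-04,  9.64937312e-01,  2.62479478e-01,
         7.28495841e-02],
       [ 9.99999740e-01, -6.57421307e-04, -2.97982369e-04,
        -8.10111508e-04],
       [-1.14974705e-04,  2.62479622e-01, -9.64937529e-01,
        -1.48286288e-01],
       [ 0.00000000e+00,  0.00000000e+00,  0.00000000e+00,
         1.00000000e+00]])}
[[-8.93015970e-01  4.50024750e-01 -4.49312847e-04]
 [ 4.50024956e-01  8.93015208e-01 -1.17326452e-03]
 [-1.26754867e-04 -1.24994595e-03 -9.99999211e-01]]
tool-shift to knob [-501.31511912 -314.21769807 -213.67050246]
```

View pics/topc.png

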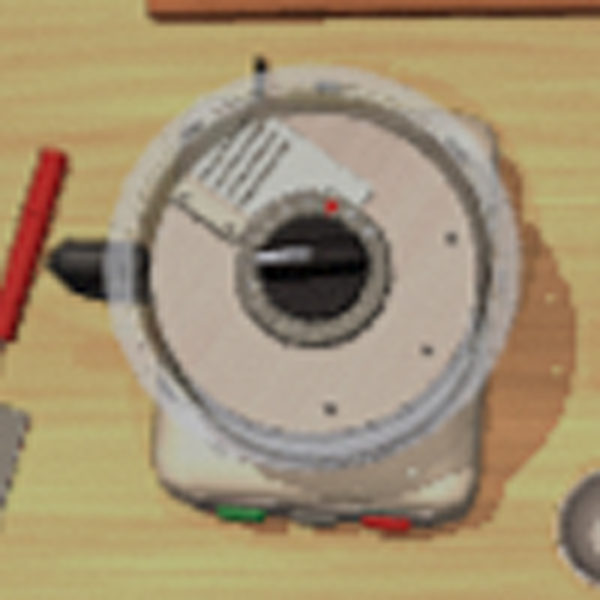

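The crop shows the pointer's white line toward +y (258,255), the red dot at (332,207) and the blade at the upper left, so the turn is about 100° clockwise. The knob is near (0.599, 0.074), within reach. I'll lift first, then move across.

Request:
drive_tool(commands=[87,0,0,-40,0,87,0,0,-80,0,87,0,0,-120,0,87,0,0,-160,0,87,-35,-22,-164,0.12,87,-70,-44,-164,0.24,87,-105,-66,-164,0.36,87,-140,-88,-164,0.48,87,-175,-110,-164,0.6,87,-210,-132,-164,0.72,87,-245,-154,-164,0.84,87,-280,-176,-164,0.96])

```text
clock: 1.15
ee_pos: [0.4639, 0.2952, 0.4006]
tcp_rot: [0.657, 0.754, 0.0, -0.0]
contact_force: [0.1, -0.1, -0.1]
width: 0.997
grip_force: 0.0
```

```bash
python3 - <<'E'
from h import *
s=arm.state();M=R.from_quat(s["tcp_rot"]).as_matrix();print(s["ee_pos"],s["qpos"],M[:,1],s["clock"])
print(M.T@(np.array([.599,.074,.40])-s["ee_pos"])*1000)
E
```

```text
[0.46391578 0.29523263 0.40055035] [-0.94070489  0.08685972  0.32173167  1.4377073  -0.02773224  1.62142428
 -0.48340996] [ 9.90479486e-01  1.37660365e-01 -1.05406159e-04] 1.15
[-237.72224707  103.34324272    0.48230736]
```

Request:
drive_tool(commands=[87,-34,15,0,0.08,87,-68,30,0,0.16,87,-102,45,0,0.24,87,-136,60,0,0.24,87,-170,75,0,0.24,87,-204,89,0,0.24,87,-238,103,0,0.24,87,-238,103,0,0.24,87,-238,103,0,0.24])

```text
clock: 1.9
ee_pos: [0.6, 0.0737, 0.4001]
tcp_rot: [0.742, 0.671, -0.001, 0.0]
contact_force: [0.4, 0.5, -0.0]
width: 1.001
grip_force: 0.0
```

```bash
python3 - <<'E'
from h import *
s=arm.state();print(s["ee_pos"],s["qpos"],s["clock"])
w,C=cam("wrist","w1.png");
K=proj([.599,.074,.281],C);print(K)
h=cv2.cvtColor(w,cv2.COLOR_BGR2HSV)
m=((h[...,0]<8)|(h[...,0]>172))&(h[...,1]>150)&(h[...,2]>90)
n,l,st,ce=cv2.connectedComponentsWithStats(m.astype(np.uint8));print([(st[i],ce[i]) for i in range(1,n) if st[i][4]>15])
E
```

```text
[0.60000275 0.07372536 0.40009747] [-0.62792125  0.22154538  0.54293247  1.31402097 -0.11290661  1.63736529
 -0.2041693 ] 1.9
[[286.83798759 207.62275277]]
[(array([283,   7,  88,  27, 860], dtype=int32), array([324.85813953,  19.30232558])), (array([331, 196,   8,   7,  42], dtype=int32), array([334.35714286, 199.0952381 ])), (array([  0, 205,  13,  38, 271], dtype=int32), array([  4.05904059, 228.79335793]))]
```

View pics/w1.png

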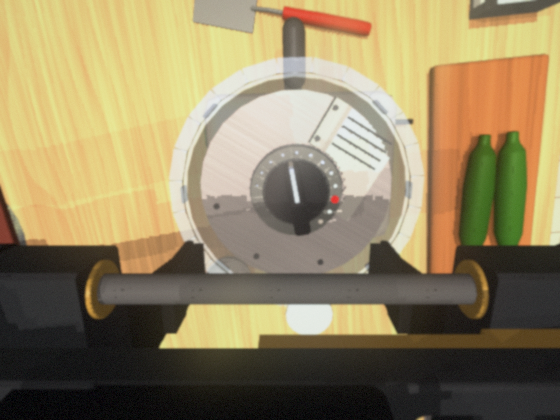

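The wrist picture shows the collar centred near (297,191), the pointer line from (290,162) to (297,205), the red dot at (334,199) and the blade at the upper right, around (355,135).

```bash
cat > meas.py <<'E'
from h import *
def measure(w,C,zs,zt,zd=.240,guess=(297,191),r=75):
    # white line on black knob; black mask
    g=cv2.cvtColor(w,cv2.COLOR_BGR2GRAY);h=cv2.cvtColor(w,cv2.COLOR_BGR2HSV)
    roi=np.zeros_like(g);cv2.circle(roi,guess,r,255,-1)
    black=((g<60)&(roi>0)).astype(np.uint8)
    n,l,st,ce=cv2.connectedComponentsWithStats(black);i=1+np.argmax(st[1:,4]);k=(l==i).astype(np.uint8)
    cn=max(cv2.findContours(k,0,1)[0],key=cv2.contourArea);hull=cv2.fillConvexPoly(np.zeros_like(g),cv2.convexHull(cn),1)
    wl=((g>110)&(cv2.erode(hull,np.ones((3,3)))>0)).astype(np.uint8)
    n,l,st,ce=cv2.connectedComponentsWithStats(wl)
    if n>1:
        i=1+np.argmax(st[1:,4]);p=np.argwhere(l==i)[:,::-1].astype(float)
        P=plane(p,C,zt)[:,:2];c=P.mean(0);u,s,v=np.linalg.svd(P-c);t=(P-c)@v[0]
        print("line mid",c,"ends",c+t.min()*v[0],c+t.max()*v[0],"angle",np.degrees(np.arctan2(*v[0][::-1])),"n",len(p))
    red=(((h[...,0]<8)|(h[...,0]>172))&(h[...,1]>130)&(h[...,2]>90)&(roi>0))
    if red.any(): print("red",plane([np.argwhere(red)[:,::-1].mean(0)],C,zd)[0])
    Q=plane(cn.reshape(-1,2),C,zs)[:,:2].astype(np.float32)*1000
    (a,b),rad=cv2.minEnclosingCircle(Q);print("black hull circle",a,b,rad)
    return k
E
python3 - <<'E'
from meas import *
w,C=cam("wrist")
measure(w,C,.244,.281)
c=w[120:270,210:385];cv2.imwrite("pics/w1c.png",cv2.resize(c,(700,600),interpolation=cv2.INTER_CUBIC))
E
```

```text
red [0.64408578 0.06712747 0.24      ]
black hull circle 619.339599609375 53.26802062988281 21.88689422607422
```

View pics/w1c.png

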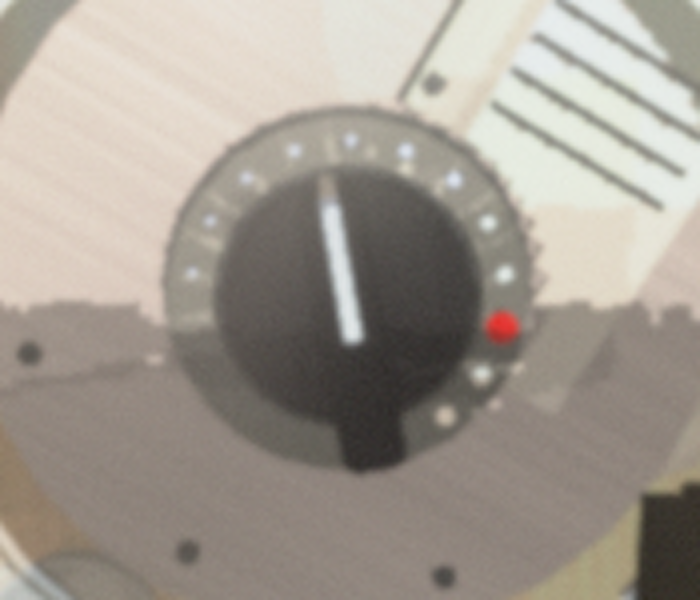

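The crop (scale 4, offset 210,120) shows the collar centred at about (350,288), the white line from (326,178) to (352,345), the bar's far end at (371,468) and the red dot at (502,326).

```bash
python3 - <<'E'
from h import *
w,C=cam("wrist")
f=lambda x,y:(210+x/4-.4,120+y/4-.4)
print("collar c",plane([f(350,288)],C,.240), "LRTB",plane([f(165,288),f(535,288),f(350,105),f(350,470)],C,.240)*1000)
print("skirt c",plane([f(348.5,295)],C,.244))
P=plane([f(332,205),f(352,345),f(372,468)],C,.281);print("bar",P*1000)
D=plane([f(502,326)],C,.240);print("red",D)
d=P[0]-P[1];print("line angle",np.degrees(np.arctan2(d[1],d[0])))
d=P[0]-P[2];print("bar angle",np.degrees(np.arctan2(d[1],d[0])))
c=plane([f(350,288)],C,.240);e=(D-c)[0];print("red ang",np.degrees(np.arctan2(e[1],e[0])),np.linalg.norm(e))
M=R.from_quat(arm.state()["tcp_rot"]).as_matrix();print("tooly",np.degrees(np.arctan2(M[1,1],M[0,1])),M[:,2])
# dots
dots=[(193,274),(210,222),(247,178),(294,151),(351,141),(406,151),(454,180),(488,222),(505,273),(502,326),(481,374),(445,416)]
Q=plane([f(*p) for p in dots],C,.240)
A=np.c_[2*Q[:,:2],np.ones(12)];x=np.linalg.lstsq(A,(Q[:,:2]**2).sum(1),rcond=None)[0];print("dots circle",x[:2],np.sqrt(x[2]+x[:2]@x[:2]))
a=np.degrees(np.arctan2(Q[:,1]-x[1],Q[:,0]-x[0]));print(a)
E
```

```text
collar c [[0.60837165 0.08157752 0.24      ]] LRTB [[564.57133695  85.72769064 240.        ]
 [652.15935372  77.4306311  240.        ]
 [612.06538077 124.27809566 240.        ]
 [604.41812572  35.85957785 240.        ]]
skirt c [[0.60783108 0.08080351 0.244     ]]
bar [[605.75992233 107.93253538 281.        ]
 [607.28127357  78.32523431 281.        ]
 [609.20951014  50.82905585 281.        ]]
red [[0.64382609 0.06887947 0.24      ]]
line angle 92.94151801324792
bar angle 93.45700341872963
red ang -19.70503968777508 0.03765976318426381
tooly -5.402223586089766 [-6.03487442e-04  4.60372204e-04 -9.99999712e-01]
dots circle [0.60776177 0.07887299] 0.03745505400279739
[165.14065157 144.94540686 124.10066529 104.71030081  84.12915121
  64.21458523  44.00515426  24.24988477   4.35894374 -15.48819267
 -35.27495652 -56.187527  ]
```

The dot circle fits at radius 37.46 mm (37.5 expected), centred at (0.6078, 0.0789). The pointer is at about 93°, the red dot at about -15.6°, so the turn is about 109° clockwise. Next I align, descend and grip.

Request:
drive_tool(commands=[40,6,7.3,0,-0.08,40,6,7.3,0,-0.152,40,6,7.3,30,-0.152,40,6,7.3,60,-0.152,40,6,7.3,90,-0.152,40,6,7.3,110,-0.152,40,6,7.3,122,-0.152,40,6,7.3,130,-0.152,40,6,7.3,136,-0.152,40,6,7.3,136,-0.152], newtons=30)

```text
clock: 2.88
ee_pos: [0.6072, 0.0822, 0.2644]
tcp_rot: [0.687, 0.727, -0.0, -0.0]
contact_force: [-0.6, 0.6, 0.1]
width: 0.469
grip_force: 0.0
```

Request:
drive_tool(commands=[0,0,0,0,0,0,0,0,0,0,0,0,0,0,0,0,0,0,0,0,0,0,0,0,0,0,0,0,0,0], newtons=30)

```text
clock: 3.38
ee_pos: [0.6087, 0.0818, 0.2653]
tcp_rot: [0.687, 0.727, 0.001, 0.001]
contact_force: [5.9, -0.2, 0.0]
width: 0.16
grip_force: 30.0
```

```bash
python3 - <<'E'
from h import *
s=arm.state();print(s)
cam("wrist","w2.png")
E
```

```text
{'clock': 3.3833, 'qpos': array([-0.61791832,  0.25921488,  0.50584039,  1.53965688, -0.12684345,
        1.37187502, -0.04547727]), 'qd': array([ 0.00111691, -0.00124439,  0.00136612, -0.00258303,  0.00166174,
       -0.0006998 ,  0.00099536]), 'joint_efforts': array([ -0.18400356, -54.19973373,   5.42075112, -37.62966871,
        -0.29896731,   2.09379561,  -0.24401095]), 'ee_pos': array([0.60870006, 0.08182851, 0.26530881]), 'tcp_rot': array([0.68698327, 0.72667092, 0.00135446, 0.00123454]), 'contact_force': array([ 5.88744084, -0.23627624,  0.02241198]), 'wrist_torque': array([-0.06607776, -1.33845746,  0.16149665]), 'grip_force': 29.998655647505075, 'width': 0.16018664503424201}
```

View pics/w2.png

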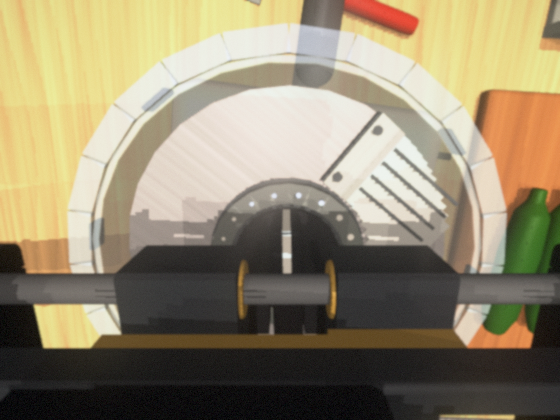

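Bar gripped (13.9 mm). A 5.9 N pull in +x says my centre is about 1.5 mm off, so I'll relax that while lifting.

Request:
drive_tool(commands=[0,0,1.5,0,0,0,0,1.5,-3,0,0,0,1.5,-6,0,0,0,1.5,-9,0,0,0,1.5,-11,0,0,0,1.5,-12,0,0,0,1.5,-12,0], newtons=40)

```text
clock: 4.02
ee_pos: [0.6088, 0.0818, 0.277]
tcp_rot: [0.687, 0.727, 0.0, 0.0]
contact_force: [2.8, -0.7, -1.8]
width: 0.156
grip_force: 40.0
```

Request:
drive_tool(commands=[0,0,0.7,0,0.1,0,0,0.7,0,0.2,0,0,0.7,0,0.3,0,0,0.7,0,0.4,0,0,0.7,0,0.5,0,0,0.7,0,0.5,0,0,0.7,0,0.5])

```text
clock: 4.6
ee_pos: [0.6106, 0.0815, 0.2771]
tcp_rot: [0.846, 0.533, 0.001, 0.001]
contact_force: [7.8, -1.1, -5.0]
width: 0.159
grip_force: 40.0
```

```bash
cat > st.py <<'E'
from h import *
s=arm.state();M=R.from_quat(s["tcp_rot"]).as_matrix()
print("pos",s["ee_pos"].round(4),"tooly",np.degrees(np.arctan2(M[1,1],M[0,1])).round(2),"F tool",(M.T@s["contact_force"]).round(2),"T",s["wrist_torque"].round(2),"q",s["qpos"].round(2),"w",s["width"]*87)
E
python3 st.py
```

```text
pos [0.6106 0.0815 0.2771] tooly -25.52 F tool [2.42 7.52 5.05] T [-0.23 -1.75  0.01] q [-0.67  0.27  0.58  1.52 -0.15  1.4  -0.53] w 13.855113533945325
```

Two constrained poses put the true axis near (0.609, 0.078), with the grip 3.7 mm off-centre along the bar. I'll turn along that arc.

Request:
drive_tool(commands=[0,0,0.9,0,0.117,0,-0.1,1.9,0,0.234,0,-0.2,2.7,0,0.35,0,-0.4,3.1,0,0.467,0,-0.6,3.4,0,0.583,0,-0.9,3.8,0,0.7,0,-1.2,4.1,0,0.817,0,-1.5,4.4,0,0.933,0,-1.9,4.6,0,1.05,0,-2.2,4.8,0,1.167,0,-2.6,4.9,0,1.283,0,-3,5,0,1.4])

```text
clock: 5.6
ee_pos: [0.6132, 0.0768, 0.2771]
tcp_rot: [0.99, -0.139, 0.001, -0.0]
contact_force: [3.6, -1.5, -3.9]
width: 0.156
grip_force: 40.0
```

```bash
python3 st.py; python3 -c "
from h import *
w,C=cam('wrist','w3.png')"
```

```text
pos [0.6132 0.0768 0.2771] tooly -105.99 F tool [3.85 0.46 3.91] T [-0.24 -0.83  0.08] q [-0.82  0.31  0.79  1.52 -0.22  1.41 -1.86] w 13.536899735453687
```

View pics/w3.png

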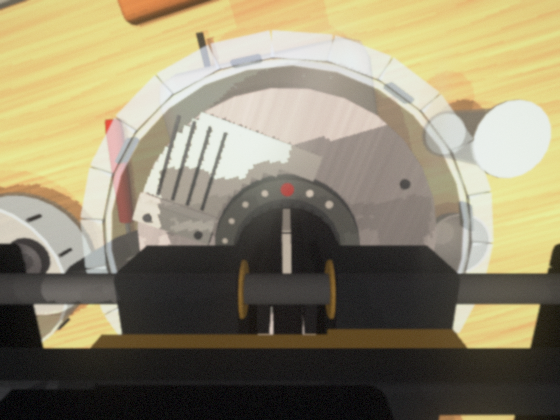

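The red dot (287,189) lines up with the pointer and bar centreline (286,225). Now I press gently to feel for the notch.

Request:
drive_tool(commands=[0,0,0,2,0,0,0,0,4,0,0,0,0,6,0,0,0,0,7,0,0,0,0,8,0,0,0,0,9,0,0,0,0,9,0])

```text
clock: 6.23
ee_pos: [0.6133, 0.0768, 0.268]
tcp_rot: [0.991, -0.136, 0.001, -0.0]
contact_force: [4.7, -2.0, 3.5]
width: 0.156
grip_force: 40.0
```

```bash
python3 st.py
```

```text
pos [0.6133 0.0768 0.268 ] tooly -105.58 F tool [ 5.07  0.69 -3.47] T [-0.39 -1.14  0.2 ] q [-0.82  0.31  0.79  1.53 -0.22  1.39 -1.86] w 13.553249277921898
```

Through the 5 mm level with only friction force (3.5 N), so a notch is found. Pressing home.

Request:
drive_tool(commands=[0,0,0,1,0,0,0,0,2,0,0,0,0,3,0,0,0,0,4,0,0,0,0,6,0,0,0,0,7,0,0,0,0,7,0])

```text
clock: 6.82
ee_pos: [0.6137, 0.0768, 0.2648]
tcp_rot: [0.991, -0.135, 0.002, -0.001]
contact_force: [-5.3, -2.3, 31.7]
width: 0.161
grip_force: 40.0
```

```bash
python3 st.py
```

```text
pos [0.6137 0.0768 0.2648] tooly -105.57 F tool [ -4.39   3.56 -31.76] T [-0.58  1.66  0.25] q [-0.82  0.31  0.79  1.54 -0.22  1.38 -1.85] w 13.971933782587612
```

Bottomed at the original home height (31.7 N). Unload, release, retreat and check.

Request:
drive_tool(commands=[0,0,0,-2.5,0,0,0,0,-2.5,0,40,0,0,-2.5,0,40,0,0,-2.5,0,40,0,0,-2.5,0,40,0,0,-20,0,40,0,0,-50,0,40,0,0,-85,0,40,0,0,-120,0,40,0,0,-140,0,40,0,0,-140,0,40,0,0,-140,0])

```text
clock: 7.82
ee_pos: [0.6127, 0.0772, 0.4007]
tcp_rot: [0.991, -0.136, 0.0, -0.0]
contact_force: [0.5, 0.4, -0.9]
width: 0.463
grip_force: 0.0
```

```bash
python3 st.py; python3 - <<'E'
from h import *
w,C=cam("wrist")
p=proj([.609,.078,.25],C)[0];print(p)
x,y=(p-[87,75]).astype(int);c=w[y:y+150,x:x+175];cv2.imwrite("pics/w4.png",cv2.resize(c,(700,600),interpolation=cv2.INTER_CUBIC))
E
```

```text
pos [0.6127 0.0772 0.4007] tooly -105.63 F tool [ 0.41 -0.48  0.88] T [0.   0.21 0.05] q [-0.8   0.29  0.81  1.29 -0.21  1.65 -1.87] w 40.24852221456371
[286.02132838 202.11424245]
```

View pics/w4.png

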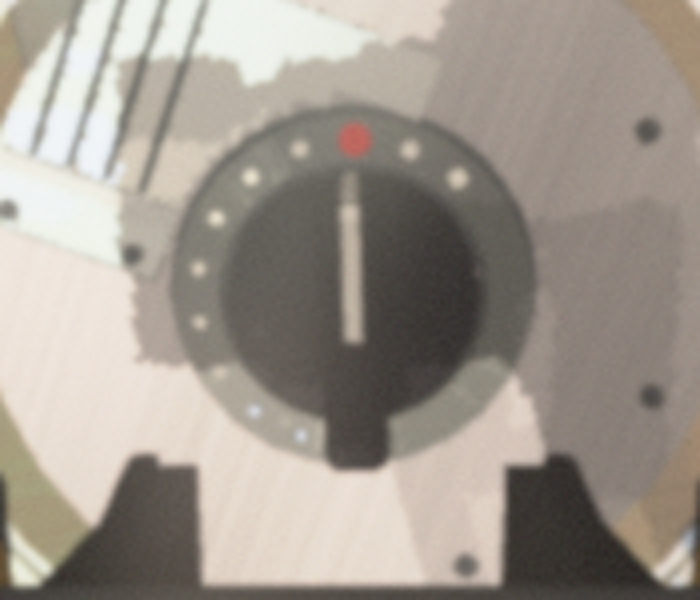

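The picture shows the pointer line ((348,205) to (354,342)) at the red dot (355,140). The skirt is seated with no orange band, and the gripper is clear.

```bash
python3 -c "
from station import arm
print(arm.close_job())"
```

```text
the job is handed in; nothing more can be done
None
```

I pulled the knob up, turned it about 109° clockwise to the red dot and pressed it home in the notch there; the last picture shows the pointer about 2° short of the dot and no orange band, and I handed the job in at about 8 s.

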